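# Raise a spine former on the cam lift and hold it at the top

## Robot

A 6-joint arm with a two-finger parallel gripper is mounted at the origin on the work surface. World frame = base frame: x ahead of the robot, y to its left, z up, the work surface at z = 0. Lengths are in m, angles in rad, forces in N, time in s.
With the tool pointing down it reaches from about 0.35 to 0.975 m from the base axis. Payload 4.9 kg.
Tool frame: the origin (TCP) lies on the front face of the gripper's body, between the roots of the fingers; the fingertips stand 73 mm ahead of it and the grasp point (between the pads) lies 54 mm ahead of it; z points along the fingers, y is the line along which they close (so a half turn about z gives the same grasp; the last joint's range is limited). The gripper opens to 85 mm and grips with 20 to 120 N. Pads are 22 mm wide; open, the fingers measure 114 mm over their backs; the gripper's body (76 mm by 85 mm) begins 54 mm behind the grasp point. The pads swing forward as they close: fully open they stand 13 mm farther back than shut.
Start: joints at [-1.456, 0.053, 1.613, -0, 1.476, -0.119], TCP at [0.145, -0.608, 0.304] pointing down, gripper open.
Joint ranges: [-3.01, 3.01], [-1.01, 2.22], [0.06, 2.58], [-1.02, 4.17], [0.09, 2.62], [-3.14, 3.14]. Speed limits (rad/s): [2.57, 2.57, 3.14, 3.14, 3.14, 3.14].

## Interface

Orientations are given as a rotation vector (axis times angle).
In Python, from station import status, imaging, order gives the robot as it stands.
- The arm moves only by the tool arm_command, never from a script. Its argument "increments" is a list of rows, each an object with "slide": the shift along the tool's x, y, z in m, a list of three; "spin": the turn about the tool's z in degrees; "gripper": the opening, from -1 (shut) to 1 (fully open). In form: [{"slide": [x, y, z], "spin": spin, "gripper": gripper}, ...]. A call has 1 to 8 rows; each row is the pose to reach, as a shift and turn from the pose commanded when the call began, along the tool's axes at that moment; what a row does not reach only later rows make up. A row lasts 1/12 s, in which the tool goes at most 41.7 mm and 7.16 degrees, less where a joint would pass 70% of its speed; a pose out of reach is approached as far as the arm can. A call with a gripper value outside its range is refused whole. The fingers move at their own pace and stop on an object; "newtons" is the grip in N (left out, the last holds). Time passes only in rows, so rows that repeat a pose let the fingers close. It gives the time, the measured TCP pose, the force, the opening and the grip force at its end, in the units of the state.
- status.get_obs(): the state, without advancing time (a new reading comes with each control period).
- imaging.get_image(name): name is "scene" or "top" or "wrist"; returns a dict with "frame" (400x640x3 uint8, red, green, blue), "vfov" (degrees; the focal length in pixels is half the picture's height over the tangent of half this angle, whatever the lens; pixels are square), "cx", "cy" (the principal point, pixels), "k1" (the pictures are not rectified: a ray, as slopes to the right and down, at radius r is drawn at 1 + k1 r^2 times it, then the intrinsics apply), "view" (4x4, takes a point from world to camera coordinates); the wrist camera has in their place "mount" (4x4, takes a point from camera to tool coordinates, whose origin is the TCP and whose axes are the flange's). Camera axes: x right, y up, looking along -z (the intrinsics and any distortion apply to the point x, -y, -z); pixel columns grow to the right and rows downward; lengths in m; the calibration is good to about 2 mm. A picture is of the moment at which its call begins: read the wrist's pose just before it. There is no depth.
- order.finish_job(): hands the job in; it is judged then, once.
The state is a dict: "t": time; "q": joint angles; "dq": joint speeds; "effort": joint torques, N m; "tool_pos": TCP position; "tool_rot": TCP orientation; "contact_force": force on the tool from outside, world axes, zero at the start; "wrist_torque": the same for the moment, N m; "opening": finger opening in m; "grip_force": force on a finger pad.
Only numpy, scipy, OpenCV 4.12 (cv2) and the standard library are available. Lean on these libraries where they do the work, as an engineer would, in place of code of your own. Each camera call takes 0.05 s, during which the arm holds its last target. There are 200 camera calls.

## Task

Hang the blue spine former over the middle of the steel bar of the book-mending lift, astride the bar and square to it, and let go of it. Then take the red grip of the cam lever and swing it up until the bar stands at its highest, and finish while still holding the lever there with the gripper, so that a colleague can lay a book on the former. Leave the paste jar, the stamp and the red book where they are.

Things in the scene. Friction and masses are not known exactly. Their poses are not given: they have to be found in the camera images.
- saddle: Spine former: rigid blue saddle (upside-down U), 0.11 to 0.23 kg, standing on its feet on the table in one of three places. 90 mm long (its y), 36 mm wide outside (x), 59 mm tall, walls 4 mm; slot between its legs 28 mm wide, 55 mm deep. Origin: centre of the UNDERSIDE of its crown, 55 mm above the feet, 4 mm under its top; z up. Pinch it across its flat outer faces (along x).
- lift: Book-mending lift, fixed: green base 140 x 240 x 12 mm. Origin on the table under the bar's middle; its y runs along the bar, its x across it, away from the robot at yaw 0. Cam and lever at the -y end. Green bushes (34 x 22 mm, 58 mm high) at y = +-78 mm, bearing (88 mm high) at y = -98 mm.
- bar_top (a point): Middle of the flat, level top of the steel bar, axes as the lift's. The bar is 16 mm wide, 20 mm deep, from y = -125 to +100 mm; top about 129 mm above the table at rest. It rides on two 10 mm rods at y = +-78 mm; nothing stands above it. The former hangs right when its crown rests on the bar, its origin near this point.
- bar (a joint): Lift of the bar: 0 at rest, about 0.023 m at its highest. Driven only by the cam.
- cam_lever (a joint): Lever angle about the lift's +y axis. 0 at rest: arm towards the lift's -x, 0.17 rad above level. Grows as the grip swings up and over towards +x. At 1.40 rad the arm stands upright and the bar is at its highest; it can go on to 1.90, the bar sinking again. A spring returns it to rest when released (about 3 N at the grip near rest, 3 to 5 N further on).
- lever_grip (a point): Middle of the red round grip at the lever's end: 18 mm thick, 66 mm long, level along the lift's y, sticking out sideways from the arm, clear all round. About 90 mm above the table at rest, 190 mm with the lever upright. Pinch it from above across the lift's x; it can turn between the pads, so the gripper may keep its attitude along the arc.
- lever_pivot (a point): Point on the lever's axis, 70 mm above the table, at lift x = 0, y = -175 mm, in line with the middle of the grip, which moves about it on a circle of radius 120 mm in the lift's x-z plane. Fixed.
- paste_jar: Bystander: white jar with yellow cap, 64 mm across, 75 mm high, standing. Origin: centre of its underside.
- stamp: Bystander: wooden hand stamp, 48 mm across at the foot, 78 mm high, standing. Origin: centre of its underside.
- red_book: Bystander: closed red book lying flat, 100 x 140 x 28 mm, to the right of the lift. Origin: centre of its underside.
There are look-alikes about, which are no part of the job. Of the things that look like the saddle, take the one that is farthest from the robot's base at the start.

How it is judged:
By the outcome, as a careful person would: the job done as asked, in the order asked, and still so for the second after the job is handed in, while the arm keeps its last pose, push and grip.
It also fails if it takes over 64 s, if anything falls off the work surface, if the arm or the gripper's body presses on something with over 40 N, if the wrist force passes 120 N, or if a joint passes its speed limit or range.

## Working session

There is one attempt and no reset: what is moved stays moved. The work goes in short steps, Python scripts to look and compute and a tool call to move; the robot and the scene stay as the last step left them, time stands still between calls to the robot, and variables do not carry over. Pictures are saved under pics/ and viewed, at most 10 in all, crops included, and the job is handed in when it is done.

Besides the shell and the picture viewer there is one more tool, called after "Call:" by a JSON object that holds its "op" and its "data", one argument or row to a line. arm_command: Moves the arm, as the interface text tells. Its arguments: {"type":"object","properties":{"increments":{"type":"array","items":{"type":"object","properties":{"slide":{"type":"array","items":{"type":"number"}},"spin":{"type":"number"},"gripper":{"type":"number"}}}},"newtons":{"type":"number"}},"required":["increments"]}

```bash
mkdir -p pics; cat > h.py <<'E'
import numpy as np, cv2
from scipy.spatial.transform import Rotation as R
from station import status, imaging, order
def grab(n):
    o=status.get_obs(); im=imaging.get_image(n)
    if 'view' in im: im['c2w']=np.linalg.inv(np.array(im['view']))
    else:
        T=np.eye(4);T[:3,:3]=R.from_rotvec(o['tool_rot']).as_matrix();T[:3,3]=o['tool_pos'];im['c2w']=T@np.array(im['mount'])
    im['f']=200/np.tan(np.radians(im['vfov'])/2); return im
def K(im): return np.array([[im['f'],0,im['cx']],[0,im['f'],im['cy']],[0,0,1.]])
def rays(im,px):
    p=cv2.undistortPoints(np.array(px,float).reshape(-1,1,2),K(im),np.array([im['k1'],0,0,0.])).reshape(-1,2)
    # k1 model r->r(1+k1 r^2) same as cv2
    d=np.c_[p[:,0],-p[:,1],-np.ones(len(p))]@im['c2w'][:3,:3].T
    return im['c2w'][:3,3],d
def onz(im,px,z):
    o,d=rays(im,px); return o+d*((z-o[2])/d[:,2])[:,None]
def proj(im,P):
    P=np.atleast_2d(P); c=(np.c_[P,np.ones(len(P))]@np.linalg.inv(im['c2w']).T)[:,:3]
    s=np.c_[c[:,0]/-c[:,2],-c[:,1]/-c[:,2]]; r2=(s**2).sum(1,keepdims=True)
    return s*(1+im['k1']*r2)*im['f']+[im['cx'],im['cy']]
def save(n,f): cv2.imwrite('pics/'+n,cv2.cvtColor(f,cv2.COLOR_RGB2BGR))
E
python3 - <<'E'
from h import *
for n in ('scene','top'):
    im=grab(n); save(n+'0.png',im['frame']); print(n,im['f'],im['k1'],im['cx'],im['cy'],im['c2w'].round(3).tolist())
print(status.get_obs())
E
```

```text
scene 497.9662853644034 0.015244869144522494 307.3038944127555 188.73905164727628 [[-0.875, -0.353, 0.331, 0.919], [0.483, -0.612, 0.626, 0.84], [-0.018, 0.708, 0.706, 1.08], [0.0, 0.0, 0.0, 1.0]]
top 480.815169270349 -0.06963994374299025 325.077678793237 202.6724700975393 [[-0.017, 0.99, -0.138, 0.269], [-1.0, -0.017, 0.002, -0.013], [-0.001, 0.138, 0.99, 1.494], [0.0, 0.0, 0.0, 1.0]]
{'t': 0.1, 'q': array([-1.45601634e+00,  5.32847846e-02,  1.61412882e+00, -5.88393020e-06,
        1.47599278e+00, -1.18996350e-01]), 'dq': array([ 5.36625848e-04, -1.45292826e-03, -3.95878795e-03, -3.73666841e-04,
        1.01620840e-03,  1.51262383e-05]), 'effort': array([ 7.30137763e-04, -3.94899809e+01, -3.71361530e+01, -5.92051174e-05,
        3.93461072e-03, -8.05514055e-07]), 'tool_pos': array([ 0.14473612, -0.60757978,  0.30280624]), 'tool_rot': array([-3.11835407e+00, -3.66168733e-01,  3.19207989e-06]), 'contact_force': array([-0.76294844, -0.44888905, -0.25568619]), 'wrist_torque': array([ 0.01752211, -0.02837574,  0.01005298]), 'grip_force': 0.0, 'opening': 0.08529131134095953}
```

View pics/scene0.png

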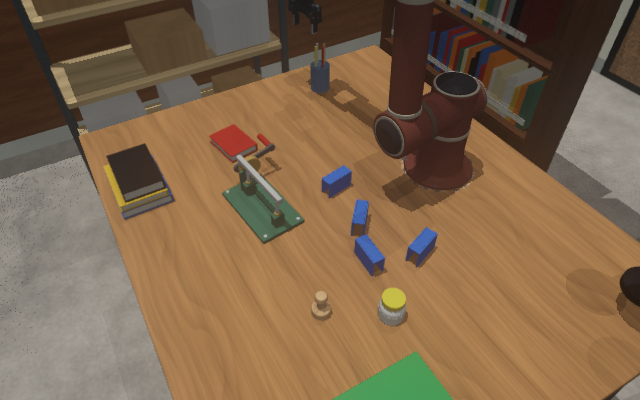

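View pics/top0.png

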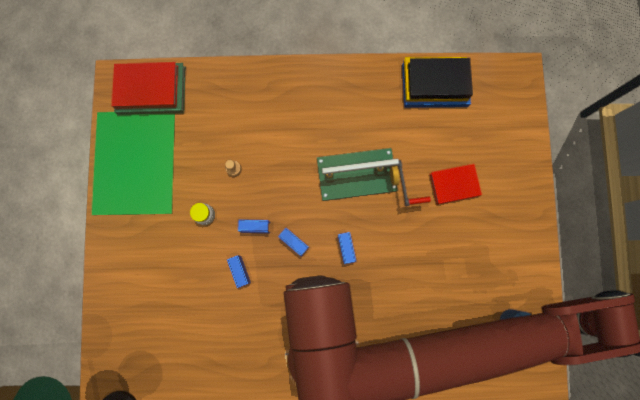

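```bash
python3 - <<'E'
from h import *
im=grab('top'); sc=grab('scene'); f=im['frame']
hsv=cv2.cvtColor(f,cv2.COLOR_RGB2HSV)
print('base px',proj(im,[[0,0,0]]))
def comps(im,lo,hi,amin=40):
    h=cv2.cvtColor(im['frame'],cv2.COLOR_RGB2HSV)
    m=cv2.inRange(h,np.array(lo),np.array(hi)); n,l,s,c=cv2.connectedComponentsWithStats(m)
    return [(l==i,s[i],c[i]) for i in range(1,n) if s[i][4]>amin]
for nm,g in(('top',im),('scene',sc)):
  for m,s,c in comps(g,(105,120,120),(125,255,255)):   # bright crown
    pts=np.argwhere(m)[:,::-1].astype(np.float32)
    P=onz(g,pts,0.059)[:,:2].astype(np.float32)*1000
    r=cv2.minAreaRect(P); print(nm,'blue',c.round(),s[4],'center',np.round(r[0]),np.round(r[1]),round(r[2],1),'dist',round(np.hypot(*r[0])))
for nm,lo,hi,z in(('cap',(22,150,120),(35,255,255),.075),('red',(0,180,90),(6,255,255),.028),('green',(60,60,30),(85,255,160),.012)):
  for m,s,c in comps(im,lo,hi,60):
    P=onz(im,np.argwhere(m)[:,::-1],z)[:,:2].astype(np.float32)*1000
    r=cv2.minAreaRect(P); print(nm,c.round(),s[4],np.round(r[0]),np.round(r[1]),round(r[2],1))
a=cv2.resize(f[200:300,215:375],None,fx=5,fy=5,interpolation=cv2.INTER_CUBIC)[:,:800]; save('cropA.png',a)
b=cv2.resize(f[140:220,305:435],None,fx=6,fy=6,interpolation=cv2.INTER_CUBIC); save('cropL.png',b)
E
```

```text
base px [[322.74257483 358.97828001]]
top blue [253. 226.] 340 center [403. 202.] [85. 33.] 89.1 dist 451
top blue [293. 242.] 331 center [353.  83.] [87. 34.] 48.6 dist 363
top blue [346. 248.] 341 center [333. -76.] [88. 34.] 10.7 dist 341
top blue [237. 271.] 356 center [268. 249.] [88. 35.] 20.3 dist 366
scene blue [336. 175.] 237 center [337. -73.] [88. 35.] 10.9 dist 345
scene blue [360. 212.] 287 center [356.  86.] [87. 34.] 49.0 dist 366
scene blue [422. 241.] 356 center [271. 253.] [88. 35.] 20.3 dist 370
scene blue [369. 249.] 373 center [407. 205.] [90. 35.] 88.1 dist 456
cap [407.  75.] 152 [ 856. -276.] [ 28. 140.] 82.0
cap [199. 212.] 290 [445. 362.] [55. 54.] 89.1
red [143.  84.] 2625 [872. 568.] [205. 147.] 89.9
red [455. 184.] 1453 [ 526. -421.] [102. 144.] 9.9
red [419. 200.] 105 [ 476. -307.] [15. 66.] 6.2
green [178.  90.] 173 [857. 458.] [ 62. 168.] 71.1
green [125. 158.] 5682 [622. 595.] [340. 254.] 0.1
green [357. 158.] 622 [ 615. -110.] [ 37. 233.] 8.7
green [355. 173.] 183 [ 567. -106.] [ 17. 125.] 7.3
green [355. 189.] 870 [ 519. -107.] [ 44. 204.] 6.2
green [ 43. 390.] 968 [-83. 862.] [ 66. 181.] 1.2
```

View pics/cropA.png

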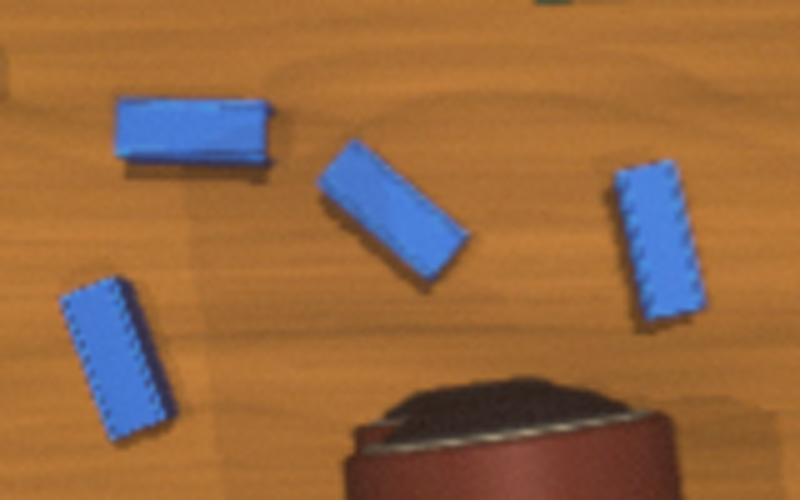

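View pics/cropL.png

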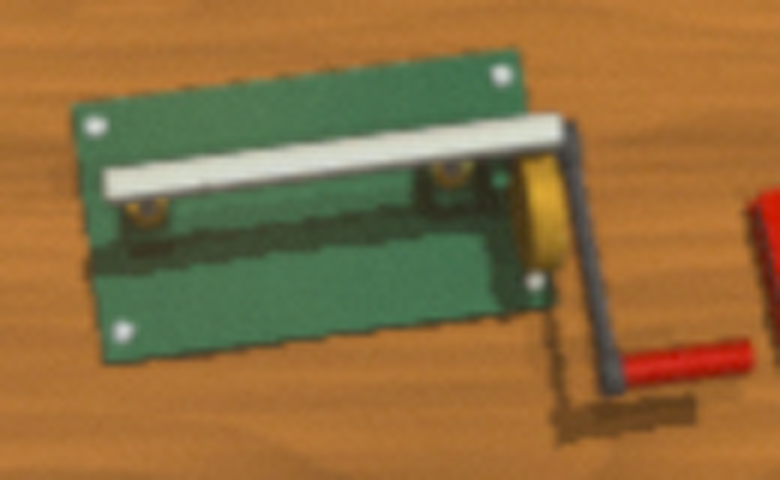

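```bash
python3 - <<'E'
from h import *
im=grab('top'); sc=grab('scene')
def rect(g,mask,z,roi):
    M=np.zeros(mask.shape,np.uint8); x0,y0,x1,y1=roi; M[y0:y1,x0:x1]=mask[y0:y1,x0:x1]
    P=onz(g,np.argwhere(M>0)[:,::-1],z)[:,:2].astype(np.float32)*1000
    r=cv2.minAreaRect(P); return np.round(r[0],1),np.round(r[1],1),round(r[2],2)
for nm,g,rl,rg,rs in(('top',im,(310,140,405,210),(405,190,432,212),(230,212,275,240)),('scene',sc,(215,145,310,245),(255,130,276,152),(352,230,388,278))):
    h=cv2.cvtColor(g['frame'],cv2.COLOR_RGB2HSV)
    gr=cv2.inRange(h,(50,50,20),(90,255,200)); wh=cv2.inRange(h,(0,0,130),(180,60,255))
    wh=cv2.morphologyEx(wh,cv2.MORPH_OPEN,np.ones((3,3)))
    n,l,s,_=cv2.connectedComponentsWithStats(wh[rl[1]:rl[3],rl[0]:rl[2]]); k=1+np.argmax(s[1:,4]); w2=np.zeros_like(wh); w2[rl[1]:rl[3],rl[0]:rl[2]]=(l==k)*255
    print(nm,'base',rect(g,gr,.012,rl)); print('bar',s[k],rect(g,w2,.129,rl))
    print('grip',rect(g,cv2.inRange(h,(0,150,70),(8,255,255)),.095,rg))
    print('sad',rect(g,cv2.inRange(h,(105,120,120),(125,255,255)),.059,rs))
E
```

```text
top base (array([ 565. , -116.3]), array([136.1, 234.6]), 6.4)
bar [ 12  19  77  14 415] (array([ 566.1, -118.3]), array([ 16.1, 223.8]), 6.47)
grip (array([ 466.9, -292.8]), array([15.8, 65.2]), 6.15)
sad (array([403.4, 202.4]), array([84.9, 33.1]), 89.09)
scene base (array([ 572.2, -137.7]), array([136.9, 285.7]), 6.62)
bar [ 22  10  44  45 310] (array([ 569. , -116.2]), array([ 15.9, 223.5]), 6.44)
grip (array([ 478.6, -285. ]), array([77. , 43.3]), 65.33)
sad (array([406.7, 205.4]), array([90.3, 34.6]), 88.13)
```

Blue candidates in the top view: (254,227), 0.45 m from the base, then (293,242), (347,248) and (238,271), all 0.34–0.37 m away. The one at (254,227) is the farthest and stands on its feet, and both views agree on about (0.405, 0.204). The crops show the bar at (340,165) and the red grip at (419,200). The derived pivot and grip geometry matches the measured grip to about 2 mm.

```bash
cat >> h.py <<'E'
LO=np.array([.566,-.105]); LY=np.radians(6.45)
def go(x,y,z,yaw):  # yaw (deg) of tool y in world
    o=status.get_obs(); M=R.from_rotvec(o['tool_rot']).as_matrix()
    d=M.T@(np.array([x,y,z])-o['tool_pos']); cy=np.degrees(np.arctan2(M[1,1],M[0,1]))
    print('t',round(o['t'],2),'pos',o['tool_pos'].round(4),'yaw',cy.round(2),'tilt',np.degrees(np.arccos(-M[2,2])).round(2),'slide',d.round(4),'spin',round(-((yaw-cy+180)%360-180),2))
def lift(x,y):
    c,s=np.cos(LY),np.sin(LY); return LO+[c*x-s*y,s*x+c*y]
E
python3 -c "
from h import *
go(.45,-.2,.303,-40)"
```

```text
t 0.3 pos [ 0.1448 -0.6078  0.3035] yaw -76.6 tilt 0.04 slide [ 0.3914 -0.326   0.0007] spin -36.6
```

Call:
{"op": "arm_command", "data": {
  "increments": [
    {"slide": [0.39,-0.326,0],"spin": -37,"gripper": 1},
    {"slide": [0.39,-0.326,0],"spin": -37,"gripper": 1},
    {"slide": [0.39,-0.326,0],"spin": -37,"gripper": 1},
    {"slide": [0.39,-0.326,0],"spin": -37,"gripper": 1},
    {"slide": [0.39,-0.326,0],"spin": -37,"gripper": 1},
    {"slide": [0.39,-0.326,0],"spin": -37,"gripper": 1},
    {"slide": [0.39,-0.326,0],"spin": -37,"gripper": 1},
    {"slide": [0.39,-0.326,0],"spin": -37,"gripper": 1}
  ]
}}

```text
t: 0.97
tool_pos: [0.3448, -0.339, 0.3041]
tool_rot: [2.842, 1.336, 0.0]
contact_force: [0.3, -0.7, -0.4]
opening: 0.0854
grip_force: 0.0
```

```bash
python3 -c "
from h import *
go(.405,.204,.303,-1.4)"
```

```text
t 0.97 pos [ 0.3448 -0.339   0.3041] yaw -39.63 tilt 0.04 slide [ 0.4566 -0.3     0.0008] spin -38.23
```

Call:
{"op": "arm_command", "data": {
  "increments": [
    {"slide": [0.457,-0.3,0],"spin": -38,"gripper": 1},
    {"slide": [0.457,-0.3,0],"spin": -38,"gripper": 1},
    {"slide": [0.457,-0.3,0],"spin": -38,"gripper": 1},
    {"slide": [0.457,-0.3,0],"spin": -38,"gripper": 1},
    {"slide": [0.457,-0.3,0],"spin": -38,"gripper": 1},
    {"slide": [0.457,-0.3,0],"spin": -38,"gripper": 1},
    {"slide": [0.457,-0.3,0],"spin": -38,"gripper": 1},
    {"slide": [0.457,-0.3,0],"spin": -38,"gripper": 1}
  ]
}}

```text
t: 1.63
tool_pos: [0.3803, -0.0075, 0.3042]
tool_rot: [2.252, 2.189, 0.002]
contact_force: [1.6, -0.8, 0.5]
opening: 0.0853
grip_force: 0.0
```

```bash
python3 -c "
from h import *
go(.405,.204,.28,-1.4)"
```

```text
t 1.63 pos [ 0.3803 -0.0075  0.3042] yaw -1.63 tilt 0.1 slide [0.2122 0.0186 0.0242] spin -0.23
```

Call:
{"op": "arm_command", "data": {
  "increments": [
    {"slide": [0.205,0.019,0.024],"spin": 0,"gripper": 1},
    {"slide": [0.205,0.019,0.024],"spin": 0,"gripper": 1},
    {"slide": [0.205,0.019,0.024],"spin": 0,"gripper": 1},
    {"slide": [0.205,0.019,0.024],"spin": 0,"gripper": 1},
    {"slide": [0.205,0.019,0.024],"spin": 0,"gripper": 1},
    {"slide": [0.205,0.019,0.024],"spin": 0,"gripper": 1},
    {"slide": [0.205,0.019,0.024],"spin": 0,"gripper": 1}
  ]
}}

```text
t: 2.22
tool_pos: [0.4049, 0.1967, 0.2793]
tool_rot: [-2.247, -2.195, 0.003]
contact_force: [-0.6, -1.0, -0.0]
opening: 0.0857
grip_force: 0.0
```

```bash
python3 - <<'E'
from h import *
im=grab('wrist'); save('w1.png',im['frame'])
h=cv2.cvtColor(im['frame'],cv2.COLOR_RGB2HSV); m=cv2.inRange(h,(105,120,120),(125,255,255))
n,l,s,c=cv2.connectedComponentsWithStats(m)
for i in range(1,n):
    if s[i,4]>300:
        P=onz(im,np.argwhere(l==i)[:,::-1],.059)[:,:2].astype(np.float32)*1000; r=cv2.minAreaRect(P); print(s[i],np.round(r[0],1),np.round(r[1],1),r[2])
go(.405,.204,.28,-1.4)
E
```

```text
[ 123   99   94   66 2938] [268.  248.9] [88.  30.7] 20.407148361206055
[ 296  128   38   91 2980] [402.6 205.2] [88.6 34.6] 87.88130187988281
[ 237  247   72   69 2213] [353.2  85.9] [88.6 35.1] 48.94140625
t 2.27 pos [0.4052 0.1955 0.2796] yaw -1.48 tilt 0.06 slide [ 0.0085 -0.0004 -0.0004] spin -0.08
```

View pics/w1.png

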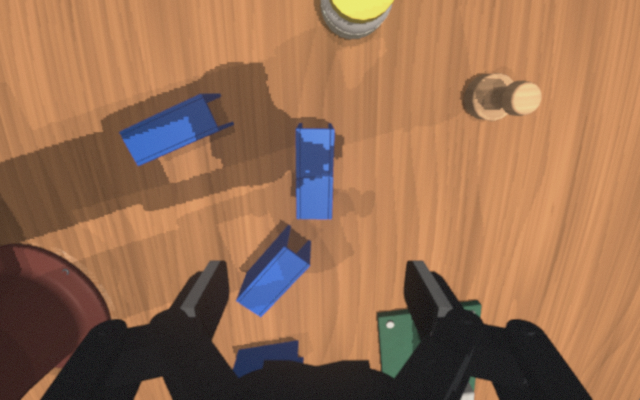

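The wrist view shows the target at (315,173), standing crown up with clear space around it. It measures (0.404, 0.2045) with yaw about -1.8°.

Call:
{"op": "arm_command", "data": {
  "increments": [
    {"slide": [0.009,0.001,0.03],"spin": 0.4,"gripper": 1},
    {"slide": [0.009,0.001,0.07],"spin": 0.4,"gripper": 1},
    {"slide": [0.009,0.001,0.11],"spin": 0.4,"gripper": 1},
    {"slide": [0.009,0.001,0.14],"spin": 0.4,"gripper": 1},
    {"slide": [0.009,0.001,0.165],"spin": 0.4,"gripper": 1},
    {"slide": [0.009,0.001,0.18],"spin": 0.4,"gripper": 1},
    {"slide": [0.009,0.001,0.187],"spin": 0.4,"gripper": 1},
    {"slide": [0.009,0.001,0.187],"spin": 0.4,"gripper": 1}
  ]
}}

```text
t: 2.93
tool_pos: [0.4061, 0.2024, 0.0916]
tool_rot: [-2.262, -2.179, 0.004]
contact_force: [0.4, 1.4, -0.3]
opening: 0.0855
grip_force: 0.0
```

Call:
{"op": "arm_command", "data": {
  "increments": [
    {"slide": [0,0,0],"spin": 0,"gripper": -0.2},
    {"slide": [0,0,0],"spin": 0,"gripper": -0.2},
    {"slide": [0,0,0],"spin": 0,"gripper": -0.2},
    {"slide": [0,0,0],"spin": 0,"gripper": -0.4},
    {"slide": [0,0,0],"spin": 0,"gripper": -0.4},
    {"slide": [0,0,0],"spin": 0,"gripper": -0.4},
    {"slide": [0,0,0],"spin": 0,"gripper": -0.4},
    {"slide": [0,0,0],"spin": 0,"gripper": -0.4}
  ],
  "newtons": 40
}}

```text
t: 3.6
tool_pos: [0.4075, 0.2042, 0.0943]
tool_rot: [2.259, 2.182, 0.002]
contact_force: [-2.9, -0.5, 6.6]
opening: 0.0357
grip_force: 41.0
```

```bash
python3 -c "
from h import *
print(status.get_obs()['opening'])
go(.404,.2045,.27,-1.8)
p=lift(0,0);go(p[0],p[1],.27,6.45)"
```

```text
0.03566442621385516
t 3.6 pos [0.4075 0.2042 0.0943] yaw -2.0 tilt 0.08 slide [ 0.0002 -0.0032 -0.1757] spin -0.2
t 3.6 pos [0.4075 0.2042 0.0943] yaw -2.0 tilt 0.08 slide [-0.3034  0.1695 -0.1756] spin -8.45
```

Gripped: the opening is 35.7 mm against a width of 36 mm. Lifting it.

Call:
{"op": "arm_command", "data": {
  "increments": [
    {"slide": [0,0,-0.02],"spin": 0,"gripper": -0.4},
    {"slide": [0,0,-0.05],"spin": 0,"gripper": -0.4},
    {"slide": [0,0,-0.085],"spin": 0,"gripper": -0.4},
    {"slide": [0,0,-0.12],"spin": 0,"gripper": -0.4},
    {"slide": [0,0,-0.15],"spin": 0,"gripper": -0.4},
    {"slide": [0,0,-0.175],"spin": 0,"gripper": -0.4},
    {"slide": [0,0,-0.185],"spin": 0,"gripper": -0.4},
    {"slide": [0,0,-0.185],"spin": 0,"gripper": -0.4}
  ]
}}

```text
t: 4.27
tool_pos: [0.4078, 0.2043, 0.2808]
tool_rot: [2.258, 2.181, 0.008]
contact_force: [0.6, 0.8, -2.0]
opening: 0.0355
grip_force: 40.8
```

```bash
python3 - <<'E'
from h import *
p=lift(0,0);go(p[0],p[1],.28,6.45)
E
```

```text
t 4.27 pos [0.4078 0.2043 0.2808] yaw -1.99 tilt 0.34 slide [-0.3036  0.1688  0.0012] spin -8.44
```

Call:
{"op": "arm_command", "data": {
  "increments": [
    {"slide": [-0.02,0.011,0],"spin": -1,"gripper": -0.4},
    {"slide": [-0.05,0.028,0],"spin": -2,"gripper": -0.4},
    {"slide": [-0.085,0.048,0],"spin": -3,"gripper": -0.4},
    {"slide": [-0.12,0.067,0],"spin": -4,"gripper": -0.4},
    {"slide": [-0.155,0.087,0],"spin": -5,"gripper": -0.4},
    {"slide": [-0.185,0.104,0],"spin": -6,"gripper": -0.4},
    {"slide": [-0.21,0.118,0],"spin": -7,"gripper": -0.4},
    {"slide": [-0.23,0.129,0],"spin": -8.4,"gripper": -0.4}
  ]
}}

```text
t: 4.93
tool_pos: [0.5273, -0.0326, 0.2743]
tool_rot: [-2.093, -2.338, 0.004]
contact_force: [-0.7, 0.4, -1.8]
opening: 0.0359
grip_force: 40.7
```

```bash
python3 - <<'E'
from h import *
p=lift(0,0);go(p[0],p[1],.28,6.45)
E
```

```text
t 4.93 pos [ 0.5273 -0.0326  0.2743] yaw 6.35 tilt 0.27 slide [-0.0762  0.0305 -0.0059] spin -0.1
```

Call:
{"op": "arm_command", "data": {
  "increments": [
    {"slide": [-0.02,0.008,0],"spin": 0,"gripper": -0.4},
    {"slide": [-0.04,0.016,0],"spin": 0,"gripper": -0.4},
    {"slide": [-0.06,0.024,0],"spin": 0,"gripper": -0.4},
    {"slide": [-0.075,0.03,0],"spin": 0,"gripper": -0.4},
    {"slide": [-0.075,0.03,0],"spin": 0,"gripper": -0.4},
    {"slide": [-0.075,0.03,0],"spin": 0,"gripper": -0.4},
    {"slide": [-0.075,0.03,0],"spin": 0,"gripper": -0.4}
  ]
}}

```text
t: 5.52
tool_pos: [0.5652, -0.101, 0.2765]
tool_rot: [-2.092, -2.34, 0.001]
contact_force: [0.4, 0.5, -1.6]
opening: 0.0355
grip_force: 40.7
```

```bash
python3 - <<'E'
from h import *
p=lift(0,0);go(p[0],p[1],.28,6.45)
w=grab('wrist'); s=grab('scene')
zt=status.get_obs()['tool_pos'][2]-.0375+.004  # nominal crown-top height in grasp
zt=status.get_obs()['tool_pos'][2]-.054+.021
for n,g in(('w',w),('s',s)):
    h=cv2.cvtColor(g['frame'],cv2.COLOR_RGB2HSV); m=cv2.inRange(h,(105,100,60),(125,255,255)); N,l,st,c=cv2.connectedComponentsWithStats(m)
    print(n,[(st[i].tolist()) for i in range(1,N) if st[i,4]>100])
print(zt,'tcp px in scene',proj(s,[[p[0],p[1],zt]]),'bar px in wrist',proj(w,[[*lift(0,100),.129],[*lift(0,-.125),.129],[*lift(0,.1),.129]]))
a=np.vstack([cv2.resize(s['frame'][90:250,180:360],(720,640))[:600]]); save('s2.png',a)
h=w['frame'];save('w2.png',h)
E
```

```text
t 5.52 pos [ 0.5652 -0.101   0.2765] yaw 6.41 tilt 0.15 slide [-0.004   0.0003 -0.0035] spin -0.04
w [[71, 0, 50, 14, 366], [31, 109, 121, 48, 3388], [268, 170, 98, 197, 14956], [463, 313, 97, 9, 187], [432, 387, 16, 13, 111]]
s [[436, 30, 13, 32, 171], [475, 45, 21, 33, 185], [322, 166, 29, 18, 215], [352, 200, 17, 25, 309], [409, 227, 28, 28, 371]]
0.2442769928368014 tcp px in scene [[256.37994574 146.06123321]] bar px in wrist [[315.95614144 625.15455716]
 [316.84213799 346.10142701]
 [317.18729068  74.1876358 ]]
```

View pics/w2.png

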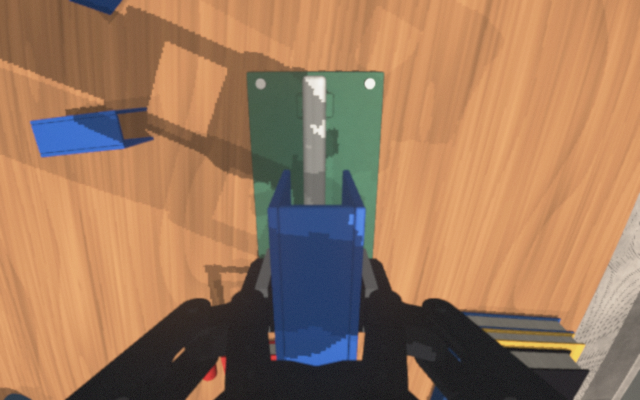

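View pics/s2.png

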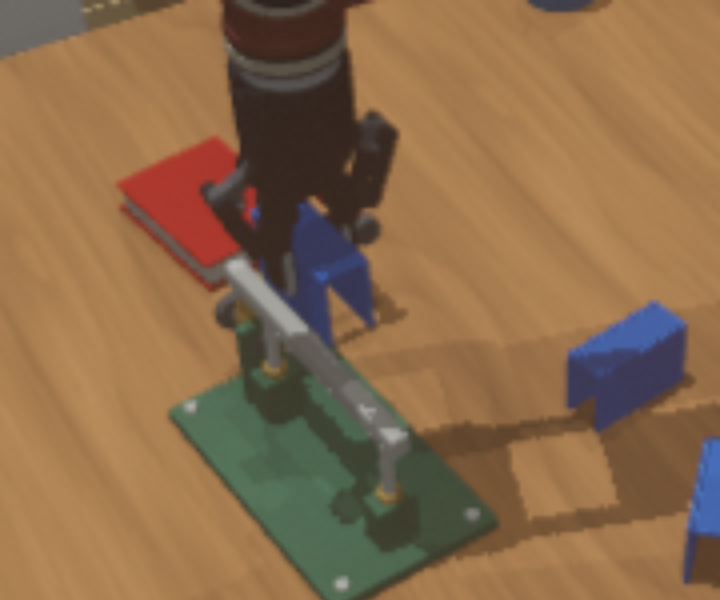

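The wrist view shows the crown's front edge at (270..363, 207) and the bar running down from (303..326, 78), so the former is close to centred over the bar. I'll quantify that.

```bash
python3 - <<'E'
from h import *
o=status.get_obs(); w=grab('wrist'); f=w['frame']; z=o['tool_pos'][2]
M=R.from_rotvec(o['tool_rot']).as_matrix()
h=cv2.cvtColor(f,cv2.COLOR_RGB2HSV)
rows=np.arange(90,170,10); pts=[]
for r in rows:
    c=np.where(h[r,280:350,1]<70)[0]+280; pts.append([c.min(),c.max(),len(c)])
pts=np.array(pts); print(pts.tolist())
for i in(0,1):
    P=onz(w,np.c_[pts[:,i],rows],.129); T=(P-o['tool_pos'])@M; print('bar edge tool xy',T[[0,-1],:2].round(4).tolist())
fe=np.where(h[78:100,310:320,1].mean(1)<70)[0]; 
def liftxy(P): 
    c,s=np.cos(LY),np.sin(LY); d=P[:,:2]-LO; return np.c_[c*d[:,0]+s*d[:,1],-s*d[:,0]+c*d[:,1]]
print('bar end lift xy',liftxy(onz(w,[[314,76]],.129)), 'screws',liftxy(onz(w,[[260.5,84],[370,84]],.013)).round(4).tolist(), 'base corners',liftxy(onz(w,[[247,72],[383,72]],.012)).round(4).tolist())
# crown
C=[[270,207],[363,207]]; 
for zz in(z-.033,z-.035): print('crown', ((onz(w,C,zz)-o['tool_pos'])@M).round(4).tolist())
b=h[:,:,0]; 
for r in(215,230,250): 
    c=np.where((h[r,:,0]>105)&(h[r,:,0]<125)&(h[r,:,1]>150))[0]; c=c[(c>240)&(c<400)]; print(r,c.min(),c.max(),((onz(w,[[c.min(),r],[c.max(),r]],z-.034)-o['tool_pos'])@M)[:,:2].round(4).tolist())
p=lift(0,0);go(p[0],p[1],.28,6.45)
E
```

```text
[[280, 349, 54], [280, 344, 49], [280, 332, 48], [280, 326, 46], [282, 337, 48], [280, 336, 50], [280, 336, 46], [280, 325, 37]]
bar edge tool xy [[0.0859, -0.0241], [0.0386, -0.0256]]
bar edge tool xy [[0.0859, 0.0217], [0.0386, 0.0063]]
bar end lift xy [[-0.00179163  0.09904142]] screws [[-0.0569, 0.097], [0.0541, 0.097]] base corners [[-0.0701, 0.1086], [0.0668, 0.1087]]
crown [[0.0462, -0.0163, 0.033], [0.0463, 0.0164, 0.033]]
crown [[0.0455, -0.0166, 0.035], [0.0455, 0.0167, 0.035]]
215 284 364 [[0.0428, -0.0115], [0.0428, 0.0171]]
230 281 363 [[0.0369, -0.0128], [0.037, 0.017]]
250 290 340 [[0.0288, -0.0098], [0.0288, 0.0088]]
t 5.67 pos [ 0.5654 -0.1008  0.2776] yaw 6.46 tilt 0.03 slide [-0.0043  0.0001 -0.0024] spin 0.01
```

Call:
{"op": "arm_command", "data": {
  "increments": [
    {"slide": [-0.004,0.0015,0],"spin": 0,"gripper": -0.4},
    {"slide": [-0.004,0.0015,0.02],"spin": 0,"gripper": -0.4},
    {"slide": [-0.004,0.0015,0.04],"spin": 0,"gripper": -0.4},
    {"slide": [-0.004,0.0015,0.06],"spin": 0,"gripper": -0.4},
    {"slide": [-0.004,0.0015,0.075],"spin": 0,"gripper": -0.4},
    {"slide": [-0.004,0.0015,0.09],"spin": 0,"gripper": -0.4},
    {"slide": [-0.004,0.0015,0.1],"spin": 0,"gripper": -0.4},
    {"slide": [-0.004,0.0015,0.1],"spin": 0,"gripper": -0.4}
  ]
}}

```text
t: 6.33
tool_pos: [0.5663, -0.1049, 0.1752]
tool_rot: [-2.091, -2.339, 0.003]
contact_force: [-0.6, -0.0, -0.9]
opening: 0.0356
grip_force: 40.7
```

```bash
python3 - <<'E'
from h import *
p=lift(0,0);go(p[0]+.001,p[1],.168,6.45); print(status.get_obs()['contact_force'])
s=grab('scene'); save('s3.png',cv2.resize(s['frame'][100:250,190:350],(640,600),interpolation=cv2.INTER_CUBIC))
E
```

```text
t 6.33 pos [ 0.5663 -0.1049  0.1752] yaw 6.42 tilt 0.27 slide [-0.0002  0.0007  0.0072] spin -0.03
[-0.62708246 -0.04452515 -0.92318427]
```

View pics/s3.png

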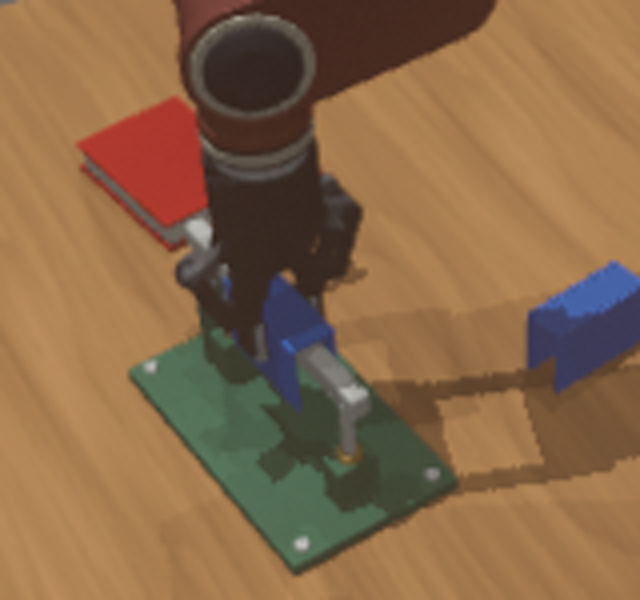

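The former straddles the bar, with the bar emerging through its slot at (320,360), and there is no contact force. Lowering until it touches.

Call:
{"op": "arm_command", "data": {
  "increments": [
    {"slide": [0,0.0005,0.003],"spin": 0,"gripper": -0.4},
    {"slide": [0,0.0005,0.005],"spin": 0,"gripper": -0.4},
    {"slide": [0,0.0005,0.007],"spin": 0,"gripper": -0.4},
    {"slide": [0,0.0005,0.008],"spin": 0,"gripper": -0.4},
    {"slide": [0,0.0005,0.008],"spin": 0,"gripper": -0.4}
  ]
}}

```text
t: 6.8
tool_pos: [0.5683, -0.1054, 0.1701]
tool_rot: [2.094, 2.342, 0.0]
contact_force: [-0.9, 0.4, -2.4]
opening: 0.0354
grip_force: 40.7
```

Call:
{"op": "arm_command", "data": {
  "increments": [
    {"slide": [0,-0.0005,0.001],"spin": 0,"gripper": -0.4},
    {"slide": [0,-0.0005,0.002],"spin": 0,"gripper": -0.4},
    {"slide": [0,-0.0005,0.003],"spin": 0,"gripper": -0.4},
    {"slide": [0,-0.0005,0.003],"spin": 0,"gripper": -0.4}
  ]
}}

```text
t: 7.13
tool_pos: [0.5679, -0.1055, 0.1678]
tool_rot: [2.094, 2.342, -0.0]
contact_force: [-3.1, 0.0, 3.5]
opening: 0.0353
grip_force: 41.3
```

Call:
{"op": "arm_command", "data": {
  "increments": [
    {"slide": [0,0,0],"spin": 0,"gripper": -0.1},
    {"slide": [0,0,0],"spin": 0,"gripper": 0.0},
    {"slide": [0,0,0],"spin": 0,"gripper": 0.2},
    {"slide": [0,0,0],"spin": 0,"gripper": 0.4},
    {"slide": [0,0,0],"spin": 0,"gripper": 0.5},
    {"slide": [0,0,0],"spin": 0,"gripper": 0.5},
    {"slide": [0,0,0],"spin": 0,"gripper": 0.5}
  ]
}}

```text
t: 7.72
tool_pos: [0.5677, -0.1055, 0.1668]
tool_rot: [-2.094, -2.342, -0.0]
contact_force: [0.5, 0.1, -0.5]
opening: 0.0644
grip_force: 0.0
```

Call:
{"op": "arm_command", "data": {
  "increments": [
    {"slide": [0,0,-0.01],"spin": 0,"gripper": 0.5},
    {"slide": [0,0,-0.025],"spin": 0,"gripper": 0.5},
    {"slide": [0,0,-0.045],"spin": 0,"gripper": 0.5},
    {"slide": [0,0,-0.07],"spin": 0,"gripper": 0.5},
    {"slide": [0,0,-0.1],"spin": 0,"gripper": 0.5},
    {"slide": [0,0,-0.12],"spin": 0,"gripper": 0.5},
    {"slide": [0,0,-0.12],"spin": 0,"gripper": 0.5}
  ]
}}

```text
t: 8.3
tool_pos: [0.5699, -0.1061, 0.2943]
tool_rot: [2.087, 2.334, 0.007]
contact_force: [-0.1, 0.1, 1.0]
opening: 0.0638
grip_force: 0.0
```

```bash
python3 - <<'E'
from h import *
w=grab('wrist'); save('w4.png',w['frame'])
h=cv2.cvtColor(w['frame'],cv2.COLOR_RGB2HSV); m=cv2.inRange(h,(105,100,60),(125,255,255)); N,l,st,c=cv2.connectedComponentsWithStats(m)
for i in range(1,N):
    if st[i,4]>800:
        r=cv2.minAreaRect(onz(w,np.argwhere(l==i)[:,::-1],.133)[:,:2].astype(np.float32)*1000); print(st[i],r)
p=lift(0,-.175)+(lift(-.1183,0)-LO); print(p); go(p[0],p[1],.29,6.45)
t=grab('top'); h=cv2.cvtColor(t['frame'],cv2.COLOR_RGB2HSV); m=cv2.inRange(h,(0,150,70),(8,255,255)); M=np.zeros_like(m); M[185:215,400:432]=m[185:215,400:432]; print(cv2.minAreaRect(onz(t,np.argwhere(M>0)[:,::-1],.094)[:,:2].astype(np.float32)*1000))
E
```

```text
[  34  101  117   46 3163] ((398.5804748535156, -60.895118713378906), (88.73174285888672, 26.601680755615234), 11.282186508178711)
[ 288  136   48  118 4989] ((567.42041015625, -101.6584701538086), (35.940460205078125, 96.68340301513672), 6.234092712402344)
[ 0.46810763 -0.29218166]
t 8.35 pos [ 0.5691 -0.1059  0.2914] yaw 6.4 tilt 0.42 slide [-0.1739 -0.1211  0.0011] spin -0.05
((466.86688232421875, -293.3908996582031), (16.21978187561035, 64.49732971191406), 6.146544456481934)
```

View pics/w4.png

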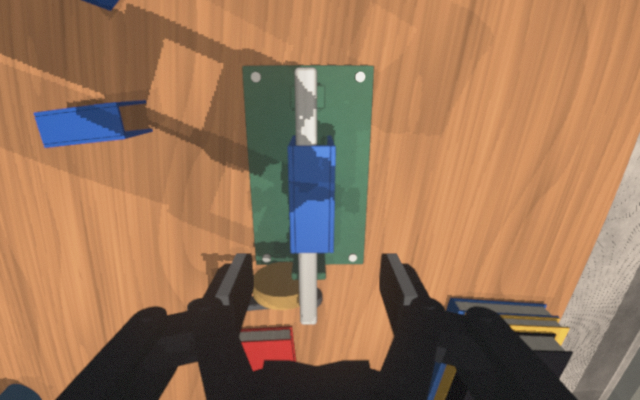

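The former hangs with its crown centre at (312,198) and the bar's centreline at about (307,100..320). It looks a few mm off towards +x, so I'll measure that before deciding.

```bash
python3 - <<'E'
from h import *
o=status.get_obs();w=grab('wrist');f=w['frame'].astype(int);h=cv2.cvtColor(w['frame'],cv2.COLOR_RGB2HSV)
def lx(P):
    c,s=np.cos(LY),np.sin(LY); d=P[:,:2]-LO; return (np.c_[c*d[:,0]+s*d[:,1],-s*d[:,0]+c*d[:,1]]*1000).round(1)
for r in list(range(85,135,8))+list(range(262,318,8)):
    c=np.where((h[r,285:335,1]<60)&(h[r,285:335,2]>70))[0]+285
    if len(c): print(r,c.min(),c.max(),len(c),lx(onz(w,[[c.min()-.5,r],[c.max()+.5,r]],.129)).tolist())
for r in range(150,250,15):
    c=np.where((h[r,270:350,0]>105)&(h[r,270:350,0]<125)&(h[r,270:350,1]>100))[0]+270
    print(r,c.min(),c.max(),lx(onz(w,[[c.min()-.5,r],[c.max()+.5,r]],.133)).tolist())
E
```

```text
85 285 322 38 [[-19.4, 88.3], [7.0, 88.2]]
93 286 321 34 [[-18.9, 82.9], [6.3, 82.9]]
101 286 321 30 [[-19.0, 77.5], [6.3, 77.5]]
109 287 321 28 [[-18.5, 72.0], [6.4, 72.0]]
117 298 321 24 [[-10.8, 66.4], [6.4, 66.4]]
125 298 321 24 [[-10.9, 60.8], [6.4, 60.8]]
133 298 332 30 [[-11.0, 55.1], [14.4, 55.1]]
262 296 327 23 [[-14.7, -51.5], [12.1, -51.5]]
270 301 321 21 [[-10.7, -59.2], [7.1, -59.2]]
278 294 328 26 [[-16.8, -67.1], [13.1, -67.2]]
286 302 319 18 [[-10.1, -75.2], [5.5, -75.3]]
294 302 321 20 [[-10.2, -83.5], [7.3, -83.6]]
302 302 324 23 [[-10.4, -92.0], [10.0, -92.0]]
310 303 320 18 [[-9.6, -100.7], [6.5, -100.7]]
150 291 339 [[-16.0, 43.4], [19.5, 43.4]]
165 291 339 [[-16.3, 32.3], [19.8, 32.3]]
180 292 338 [[-15.9, 20.8], [19.3, 20.8]]
195 292 337 [[-16.2, 9.0], [18.8, 9.0]]
210 293 338 [[-15.7, -3.2], [19.8, -3.3]]
225 293 337 [[-16.0, -15.9], [19.4, -15.9]]
240 293 337 [[-16.4, -29.0], [19.7, -29.0]]
```

The former is 3.8 mm too far +x and about 2.5 mm too far +y. That's hanging correctly, but I'll re-grip it, raise it a little and recentre it.

Call:
{"op": "arm_command", "data": {
  "increments": [
    {"slide": [0,-0.001,0.025],"spin": 0,"gripper": 0.5},
    {"slide": [0,-0.001,0.055],"spin": 0,"gripper": 0.5},
    {"slide": [0,-0.001,0.08],"spin": 0,"gripper": 0.5},
    {"slide": [0,-0.001,0.1],"spin": 0,"gripper": 0.5},
    {"slide": [0,-0.001,0.115],"spin": 0,"gripper": 0.5},
    {"slide": [0,-0.001,0.122],"spin": 0,"gripper": 0.5},
    {"slide": [0,-0.001,0.122],"spin": 0,"gripper": 0.5},
    {"slide": [0,-0.001,0.122],"spin": 0,"gripper": 0.5}
  ]
}}

```text
t: 9.12
tool_pos: [0.5663, -0.1055, 0.1642]
tool_rot: [-2.093, -2.341, 0.001]
contact_force: [0.8, 0.3, 0.4]
opening: 0.0642
grip_force: 0.0
```

Call:
{"op": "arm_command", "data": {
  "increments": [
    {"slide": [0,0,0],"spin": 0,"gripper": 0.1},
    {"slide": [0,0,0],"spin": 0,"gripper": -0.1},
    {"slide": [0,0,0],"spin": 0,"gripper": -0.4},
    {"slide": [0,0,0],"spin": 0,"gripper": -0.4},
    {"slide": [0,0,0],"spin": 0,"gripper": -0.4},
    {"slide": [0,0,0],"spin": 0,"gripper": -0.4},
    {"slide": [0,0,0],"spin": 0,"gripper": -0.4}
  ],
  "newtons": 30
}}

```text
t: 9.7
tool_pos: [0.5676, -0.1058, 0.1665]
tool_rot: [2.092, 2.34, 0.002]
contact_force: [-0.3, 0.1, 5.3]
opening: 0.0355
grip_force: 35.4
```

Call:
{"op": "arm_command", "data": {
  "increments": [
    {"slide": [0,0,-0.002],"spin": 0,"gripper": -0.4},
    {"slide": [0,0,-0.005],"spin": 0,"gripper": -0.4},
    {"slide": [0,0,-0.007],"spin": 0,"gripper": -0.4},
    {"slide": [-0.001,-0.002,-0.007],"spin": 0,"gripper": -0.4},
    {"slide": [-0.002,-0.004,-0.007],"spin": 0,"gripper": -0.4},
    {"slide": [-0.002,-0.004,-0.007],"spin": 0,"gripper": -0.4},
    {"slide": [-0.002,-0.004,-0.007],"spin": 0,"gripper": -0.4},
    {"slide": [-0.002,-0.004,-0.007],"spin": 0,"gripper": -0.4}
  ]
}}

```text
t: 10.37
tool_pos: [0.5628, -0.108, 0.1716]
tool_rot: [-2.094, -2.341, 0.0]
contact_force: [0.3, 0.8, -3.0]
opening: 0.0357
grip_force: 34.8
```

Call:
{"op": "arm_command", "data": {
  "increments": [
    {"slide": [0,0.001,0.002],"spin": 0,"gripper": -0.4},
    {"slide": [0,0.001,0.004],"spin": 0,"gripper": -0.4},
    {"slide": [0,0.001,0.006],"spin": 0,"gripper": -0.4},
    {"slide": [0,0.001,0.007],"spin": 0,"gripper": -0.4},
    {"slide": [0,0.001,0.007],"spin": 0,"gripper": -0.4},
    {"slide": [0,0.001,0.007],"spin": 0,"gripper": -0.4}
  ]
}}

```text
t: 10.87
tool_pos: [0.5642, -0.1079, 0.1665]
tool_rot: [-2.094, -2.342, 0.0]
contact_force: [-4.7, 1.9, 6.9]
opening: 0.0357
grip_force: 35.7
```

Call:
{"op": "arm_command", "data": {
  "increments": [
    {"slide": [0,0,0],"spin": 0,"gripper": -0.1},
    {"slide": [0,0,0],"spin": 0,"gripper": 0.0},
    {"slide": [0,0,0],"spin": 0,"gripper": 0.2},
    {"slide": [0,0,0],"spin": 0,"gripper": 0.4},
    {"slide": [0,0,0],"spin": 0,"gripper": 0.5},
    {"slide": [0,0,0],"spin": 0,"gripper": 0.5},
    {"slide": [0,0,0],"spin": 0,"gripper": 0.5}
  ]
}}

```text
t: 11.45
tool_pos: [0.5639, -0.1079, 0.1648]
tool_rot: [-2.094, -2.342, 0.0]
contact_force: [0.6, -0.3, 0.5]
opening: 0.0641
grip_force: 0.0
```

Call:
{"op": "arm_command", "data": {
  "increments": [
    {"slide": [0,0,-0.01],"spin": 0,"gripper": 0.5},
    {"slide": [0,0,-0.025],"spin": 0,"gripper": 0.5},
    {"slide": [0,0,-0.045],"spin": 0,"gripper": 0.5},
    {"slide": [0,0,-0.07],"spin": 0,"gripper": 0.5},
    {"slide": [0,0,-0.1],"spin": 0,"gripper": 0.5},
    {"slide": [0,0,-0.12],"spin": 0,"gripper": 0.5},
    {"slide": [0,0,-0.12],"spin": 0,"gripper": 0.5},
    {"slide": [0,0,-0.12],"spin": 0,"gripper": 0.5}
  ]
}}

```text
t: 12.12
tool_pos: [0.5647, -0.1082, 0.2875]
tool_rot: [2.091, 2.339, 0.003]
contact_force: [-0.3, 0.3, -0.1]
opening: 0.0646
grip_force: 0.0
```

```bash
python3 - <<'E'
from h import *
w=grab('wrist');h=cv2.cvtColor(w['frame'],cv2.COLOR_RGB2HSV); save('w5.png',w['frame'])
def lx(P):
    c,s=np.cos(LY),np.sin(LY); d=P[:,:2]-LO; return (np.c_[c*d[:,0]+s*d[:,1],-s*d[:,0]+c*d[:,1]]*1000).round(1)
for r in list(range(101,135,8))+list(range(262,318,8)):
    c=np.where((h[r,285:345,1]<60)&(h[r,285:345,2]>70))[0]+285
    if len(c): print(r,c.min(),c.max(),len(c),lx(onz(w,[[c.min()-.5,r],[c.max()+.5,r]],.129)).tolist())
for r in range(130,260,8):
    c=np.where((h[r,270:350,0]>105)&(h[r,270:350,0]<125)&(h[r,270:350,1]>100))[0]+270
    if len(c):print(r,c.min(),c.max(),lx(onz(w,[[c.min()-.5,r],[c.max()+.5,r]],.133)).tolist())
go(.467,-.2925,.29,6.45)
E
```

```text
101 285 326 34 [[-23.2, 75.3], [6.3, 75.3]]
109 299 326 28 [[-13.4, 69.8], [6.3, 69.8]]
117 295 326 26 [[-16.4, 64.3], [6.4, 64.3]]
125 303 327 25 [[-10.8, 58.7], [7.1, 58.7]]
133 303 335 30 [[-10.8, 53.0], [13.0, 53.0]]
262 299 331 24 [[-15.7, -53.0], [11.8, -53.0]]
270 298 325 22 [[-16.7, -60.7], [6.9, -60.7]]
278 297 332 25 [[-17.7, -68.6], [12.9, -68.6]]
286 306 323 18 [[-10.2, -76.6], [5.3, -76.7]]
294 306 325 20 [[-10.3, -84.9], [7.1, -84.9]]
302 306 327 22 [[-10.4, -93.3], [9.0, -93.4]]
310 307 323 17 [[-9.6, -102.0], [5.5, -102.0]]
138 296 333 [[-15.7, 50.0], [11.3, 50.0]]
146 292 336 [[-18.7, 44.3], [13.6, 44.3]]
154 291 339 [[-19.6, 38.5], [15.9, 38.4]]
162 291 338 [[-19.7, 32.6], [15.3, 32.5]]
170 291 338 [[-19.9, 26.6], [15.4, 26.5]]
178 291 337 [[-20.0, 20.5], [14.8, 20.5]]
186 291 337 [[-20.2, 14.3], [15.0, 14.3]]
194 292 337 [[-19.6, 8.0], [15.1, 7.9]]
202 292 337 [[-19.8, 1.6], [15.3, 1.5]]
210 292 337 [[-20.0, -4.9], [15.4, -5.0]]
218 292 337 [[-20.1, -11.6], [15.5, -11.7]]
226 292 337 [[-20.3, -18.4], [15.7, -18.4]]
234 293 337 [[-19.7, -25.3], [15.9, -25.4]]
242 293 336 [[-19.9, -32.3], [15.2, -32.4]]
250 292 336 [[-20.9, -39.5], [15.4, -39.6]]
258 300 328 [[-14.6, -46.9], [9.0, -46.9]]
t 12.17 pos [ 0.5639 -0.1079  0.2853] yaw 6.4 tilt 0.04 slide [-0.1727 -0.1169 -0.0047] spin -0.05
```

The former is now centred: crown centre at -2.2 mm against bar centre at -2.0 mm, and y within about 1 mm. Moving to the lever.

Call:
{"op": "arm_command", "data": {
  "increments": [
    {"slide": [-0.03,-0.02,0],"spin": 0,"gripper": 0.5},
    {"slide": [-0.06,-0.04,0],"spin": 0,"gripper": 0.5},
    {"slide": [-0.09,-0.06,0],"spin": 0,"gripper": 0.5},
    {"slide": [-0.12,-0.08,0],"spin": 0,"gripper": 0.5},
    {"slide": [-0.15,-0.1,0],"spin": 0,"gripper": 0.5},
    {"slide": [-0.172,-0.117,0],"spin": 0,"gripper": 0.5},
    {"slide": [-0.172,-0.117,0],"spin": 0,"gripper": 0.5},
    {"slide": [-0.172,-0.117,0],"spin": 0,"gripper": 0.5}
  ]
}}

```text
t: 12.83
tool_pos: [0.4657, -0.2924, 0.2829]
tool_rot: [-2.095, -2.336, -0.0]
contact_force: [-0.3, 0.4, -0.3]
opening: 0.0638
grip_force: 0.0
```

```bash
python3 - <<'E'
from h import *
w=grab('wrist');h=cv2.cvtColor(w['frame'],cv2.COLOR_RGB2HSV); save('w6.png',w['frame'])
m=cv2.inRange(h,(0,150,60),(8,255,255))|cv2.inRange(h,(174,150,60),(180,255,255)); N,l,st,c=cv2.connectedComponentsWithStats(m)
for i in range(1,N):
    if st[i,4]>200: print(st[i],cv2.minAreaRect(onz(w,np.argwhere(l==i)[:,::-1],.092)[:,:2].astype(np.float32)*1000))
go(.467,-.2925,.144,6.45)
E
```

```text
[ 307  159   91  174 8896] ((506.1799621582031, -347.6832275390625), (82.20419311523438, 183.44029235839844), 8.159804344177246)
t 12.88 pos [ 0.4663 -0.2916  0.2832] yaw 6.33 tilt 0.18 slide [-0.0014  0.0009  0.1392] spin -0.12
```

View pics/w6.png

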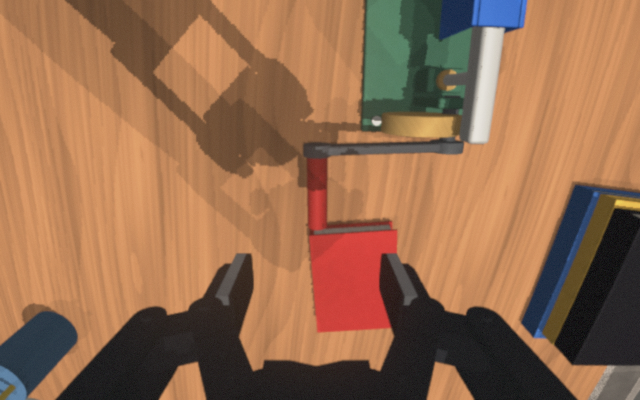

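The wrist view shows the grip from (317,158) to (318,230), between the fingers' line. I'll cast its end points and descend.

```bash
python3 - <<'E'
from h import *
w=grab('wrist'); h=cv2.cvtColor(w['frame'],cv2.COLOR_RGB2HSV)
for r in(170,185,200,215):
    c=np.where(((h[r,290:350,0]<8)|(h[r,290:350,0]>172))&(h[r,290:350,1]>150))[0]+290; print(r,c.min(),c.max(),onz(w,[[(c.min()+c.max())/2,r]],.09).round(4))
print(onz(w,[[317,157],[318,230]],.095).round(4), 'arm joint end', onz(w,[[316,151]],.09).round(4))
E
```

```text
170 307 325 [[ 0.4635 -0.2709  0.09  ]]
185 307 325 [[ 0.465  -0.2843  0.09  ]]
200 307 325 [[ 0.4666 -0.2981  0.09  ]]
215 307 325 [[ 0.4682 -0.3124  0.09  ]]
[[ 0.463  -0.2585  0.095 ]
 [ 0.4714 -0.3248  0.095 ]] arm joint end [[ 0.4617 -0.2545  0.09  ]]
```

Call:
{"op": "arm_command", "data": {
  "increments": [
    {"slide": [0,0,0.03],"spin": 0,"gripper": 0.5},
    {"slide": [0,0,0.06],"spin": 0,"gripper": 0.5},
    {"slide": [0,0,0.085],"spin": 0,"gripper": 0.5},
    {"slide": [0,0,0.11],"spin": 0,"gripper": 0.5},
    {"slide": [0,0,0.13],"spin": 0,"gripper": 0.5},
    {"slide": [0,0,0.139],"spin": 0,"gripper": 0.5},
    {"slide": [0,0,0.139],"spin": 0,"gripper": 0.5},
    {"slide": [0,0,0.139],"spin": 0,"gripper": 0.5}
  ]
}}

```text
t: 13.6
tool_pos: [0.4673, -0.2912, 0.146]
tool_rot: [-2.092, -2.343, -0.0]
contact_force: [0.4, -0.0, 0.1]
opening: 0.0641
grip_force: 0.0
```

Call:
{"op": "arm_command", "data": {
  "increments": [
    {"slide": [0,0,0],"spin": 0,"gripper": 0},
    {"slide": [0,0,0],"spin": 0,"gripper": -0.4},
    {"slide": [0,0,0],"spin": 0,"gripper": -0.8},
    {"slide": [0,0,0],"spin": 0,"gripper": -0.8},
    {"slide": [0,0,0],"spin": 0,"gripper": -0.8},
    {"slide": [0,0,0],"spin": 0,"gripper": -0.8},
    {"slide": [0,0,0],"spin": 0,"gripper": -0.8}
  ],
  "newtons": 60
}}

```text
t: 14.18
tool_pos: [0.4662, -0.2925, 0.1471]
tool_rot: [-2.093, -2.341, 0.004]
contact_force: [-4.9, -0.6, 5.1]
opening: 0.0162
grip_force: 58.4
```

```bash
python3 - <<'E'
from h import *
o=status.get_obs(); print(o['opening'],o['grip_force'],o['contact_force'])
p=o['tool_pos'];go(*p,6.4)
# tool frame now: x=+lift y, y=+lift x, z down. arc relative to now
for d in (0,.1,.2,.3,.4,.5,.6,.7,.8,.9,1.0,1.1,1.2,1.3,1.4): print(d,'dy %.1f dz %.1f'%(120*(np.cos(.17)-np.cos(.17+d)),-120*(np.sin(.17+d)-np.sin(.17))))
E
```

```text
0.016179715435267607 58.37850630283356 [-4.86351934 -0.62037301  5.09713074]
t 14.18 pos [ 0.4662 -0.2925  0.1471] yaw 6.41 tilt 0.15 slide [0. 0. 0.] spin 0.01
0 dy 0.0 dz -0.0
0.1 dy 2.6 dz -11.7
0.2 dy 6.4 dz -23.1
0.3 dy 11.3 dz -34.0
0.4 dy 17.2 dz -44.5
0.5 dy 24.2 dz -54.2
0.6 dy 32.1 dz -63.2
0.7 dy 40.9 dz -71.4
0.8 dy 50.4 dz -78.7
0.9 dy 60.7 dz -85.0
1.0 dy 71.5 dz -90.2
1.1 dy 82.7 dz -94.3
1.2 dy 94.3 dz -97.3
1.3 dy 106.2 dz -99.1
1.4 dy 118.2 dz -99.7
```

Grip caught: opening 16 mm with 58 N. Swinging along the arc in steps.

Call:
{"op": "arm_command", "data": {
  "increments": [
    {"slide": [0,0.001,-0.006],"spin": 0,"gripper": -0.8},
    {"slide": [0,0.003,-0.012],"spin": 0,"gripper": -0.8},
    {"slide": [0,0.005,-0.018],"spin": 0,"gripper": -0.8},
    {"slide": [0,0.0065,-0.023],"spin": 0,"gripper": -0.8},
    {"slide": [0,0.009,-0.029],"spin": 0,"gripper": -0.8},
    {"slide": [0,0.011,-0.034],"spin": 0,"gripper": -0.8},
    {"slide": [0,0.014,-0.039],"spin": 0,"gripper": -0.8},
    {"slide": [0,0.017,-0.0445],"spin": 0,"gripper": -0.8}
  ]
}}

```text
t: 14.85
tool_pos: [0.4802, -0.2909, 0.1889]
tool_rot: [-2.089, -2.336, 0.014]
contact_force: [-11.8, -6.3, -3.2]
opening: 0.016
grip_force: 58.5
```

```bash
cat >> h.py <<'E'
def lev():
    o=status.get_obs(); d=o['tool_pos'][:2]-[.4662,-.2925]; c,s=np.cos(LY),np.sin(LY)
    X=-.1183+c*d[0]+s*d[1]; Z=.0203+o['tool_pos'][2]-.1471
    print('t',round(o['t'],2),'r',np.hypot(X,Z).round(4),'lever',round(np.arctan2(Z,-X)-.17,3),'along',round(-s*d[0]+c*d[1],4),'F',o['contact_force'].round(1),'tq',o['wrist_torque'].round(2),'open',o['opening'].round(4),'X,Z',X.round(4),Z.round(4))
E
python3 -c "
from h import *
lev()"
```

```text
Traceback (most recent call last):
  File "h.py", line 33, in lev
    print('t',round(o['t'],2),'r',np.hypot(X,Z).round(4),'lever',round(np.arctan2(Z,-X)-.17,3),'along',round(-s*d[0]+c*d[1],4),'F',o['contact_force'].round(1),'tq',o['wrist_torque'].round(2),'open',o['opening'].round(4),'X,Z',X.round(4),Z.round(4))
                                                                                                                                                                                                      ^^^^^^^^^^^^^^^^^^
AttributeError: 'float' object has no attribute 'round'
```

Call:
{"op": "arm_command", "data": {
  "increments": [
    {"slide": [-0.001,0.002,-0.005],"spin": 0,"gripper": -0.8},
    {"slide": [-0.001,0.0055,-0.01],"spin": 0,"gripper": -0.8},
    {"slide": [-0.001,0.009,-0.014],"spin": 0,"gripper": -0.8},
    {"slide": [-0.001,0.0135,-0.019],"spin": 0,"gripper": -0.8},
    {"slide": [-0.001,0.018,-0.023],"spin": 0,"gripper": -0.8},
    {"slide": [-0.001,0.0225,-0.027],"spin": 0,"gripper": -0.8},
    {"slide": [-0.001,0.027,-0.031],"spin": 0,"gripper": -0.8},
    {"slide": [-0.001,0.032,-0.0345],"spin": 0,"gripper": -0.8}
  ]
}}

```text
t: 15.52
tool_pos: [0.51, -0.288, 0.2264]
tool_rot: [-2.084, -2.33, 0.02]
contact_force: [-29.8, 3.1, 19.8]
opening: 0.0157
grip_force: 58.3
```

```bash
sed -i "s/o\['opening'\].round(4)/round(o['opening'],4)/" h.py; python3 -c "
from h import *
lev()"
```

```text
t 15.52 r 0.1243 lever 0.76 along -0.0005 F [-29.8   3.1  19.8] tq [ 0.34  5.55 -0.03] open 0.0157 X,Z -0.0742 0.0996
```

Call:
{"op": "arm_command", "data": {
  "increments": [
    {"slide": [0,-0.002,-0.001],"spin": 0,"gripper": -0.8},
    {"slide": [0,-0.004,-0.003],"spin": 0,"gripper": -0.8},
    {"slide": [0,-0.004,-0.003],"spin": 0,"gripper": -0.8},
    {"slide": [0,-0.004,-0.003],"spin": 0,"gripper": -0.8}
  ]
}}

```text
t: 15.85
tool_pos: [0.5097, -0.2878, 0.2277]
tool_rot: [-2.091, -2.338, 0.005]
contact_force: [-9.0, -0.1, 1.5]
opening: 0.0154
grip_force: 59.9
```

```bash
python3 -c "
from h import *
lev()"
```

```text
t 15.85 r 0.1254 lever 0.764 along -0.0002 F [-9.  -0.1  1.5] tq [-0.06  1.61 -0.02] open 0.0154 X,Z -0.0746 0.1009
```

Call:
{"op": "arm_command", "data": {
  "increments": [
    {"slide": [0,0.004,-0.0035],"spin": 0,"gripper": -0.8},
    {"slide": [0,0.008,-0.0065],"spin": 0,"gripper": -0.8},
    {"slide": [0,0.012,-0.009],"spin": 0,"gripper": -0.8},
    {"slide": [0,0.016,-0.0115],"spin": 0,"gripper": -0.8},
    {"slide": [0,0.02,-0.014],"spin": 0,"gripper": -0.8},
    {"slide": [0,0.024,-0.016],"spin": 0,"gripper": -0.8},
    {"slide": [0,0.024,-0.016],"spin": 0,"gripper": -0.8}
  ]
}}

```text
t: 16.43
tool_pos: [0.5338, -0.2851, 0.2446]
tool_rot: [-2.09, -2.337, 0.007]
contact_force: [-10.4, 2.1, 4.4]
opening: 0.0154
grip_force: 59.1
```

```bash
python3 -c "
from h import *
lev()"
```

```text
t 16.43 r 0.1281 lever 0.997 along -0.0002 F [-10.4   2.1   4.4] tq [0.15 2.18 0.02] open 0.0154 X,Z -0.0503 0.1178
```

Viewing budget is used up, so I'll work from numbers only: crown height in the scene view and the red grip's pixels.

```bash
cat >> h.py <<'E'
def crown():
    s=grab('scene'); h=cv2.cvtColor(s['frame'],cv2.COLOR_RGB2HSV)
    m=cv2.inRange(h,(105,100,60),(125,255,255)); m[:,:225]=0; m[:,310:]=0; m[:120]=0; m[235:]=0
    N,l,st,c=cv2.connectedComponentsWithStats(m); k=1+np.argmax(st[1:,4]); print('blue',st[k],c[k].round(1))
    # lower silhouette: near end (+y) of former, compare with predictions
    for z in (.133,.140,.148,.156):
        P=[[*lift(a-.002,b+.001),zz] for a in(-.018,.018) for b in(-.045,.045) for zz in(z,z-.059)]
        q=proj(s,P); print(z,'pred bbox',q.min(0).round(1),q.max(0).round(1))
    r=cv2.inRange(h,(0,150,60),(8,255,255)); r[:,:225]=0; r[:,310:]=0; r[:110]=0; r[170:]=0
    N,l,st,c=cv2.connectedComponentsWithStats(r); print('red',[(st[i].tolist(),c[i].round(1).tolist()) for i in range(1,N) if st[i,4]>5])
    w=grab('wrist'); h=cv2.cvtColor(w['frame'],cv2.COLOR_RGB2HSV); r=cv2.inRange(h,(0,140,50),(8,255,255))
    N,l,st,c=cv2.connectedComponentsWithStats(r); print('wrist red',[(st[i].tolist(),c[i].round(1).tolist()) for i in range(1,N) if st[i,4]>30])
    z=status.get_obs()['tool_pos'][2]; M=R.from_rotvec(status.get_obs()['tool_rot']).as_matrix()
    q=proj(w,[status.get_obs()['tool_pos']+M@np.array([a,0,.054]) for a in(-.033,.033)]); print('wrist grip ends pred',q.round(1).tolist())
    m=cv2.inRange(h,(105,100,60),(125,255,255)); N,l,st,c=cv2.connectedComponentsWithStats(m); print('wrist blue',[(st[i].tolist()) for i in range(1,N) if st[i,4]>300])
    return s,w
E
python3 -c "
from h import *
crown();lev()"
```

```text
blue [246 161  27  36 442] [258.3 175.7]
0.133 pred bbox [246.9 165.5] [276.4 203.9]
0.14 pred bbox [246.7 163.6] [276.3 202.1]
0.148 pred bbox [246.4 161.5] [276.1 200.2]
0.156 pred bbox [246.1 159.4] [275.9 198.1]
red [([225, 122, 23, 35, 499], [233.9, 138.3]), ([248, 139, 9, 14, 52], [252.2, 144.1]), ([225, 155, 8, 8, 10], [228.5, 158.5])]
wrist red [([243, 215, 99, 138, 6582], [304.0, 282.1])]
wrist grip ends pred [[316.0, 339.8], [316.1, 218.9]]
wrist blue [[491, 196, 149, 167, 4307]]
t 16.53 r 0.1281 lever 0.996 along -0.0002 F [-10.8   0.9   5.1] tq [0.09 2.04 0.13] open 0.0154 X,Z -0.0504 0.1178
```

```bash
cat >> h.py <<'E'
def gripz():
    o=status.get_obs(); w=grab('wrist'); h=cv2.cvtColor(w['frame'],cv2.COLOR_RGB2HSV)
    for r in range(212,250,6):
        c=np.where(cv2.inRange(h[r:r+1],(0,140,50),(8,255,255))[0]>0)[0]; c=c[(c>230)&(c<400)]
        # run containing ~316
        runs=np.split(c,np.where(np.diff(c)>2)[0]+1); print(r,[(int(a[0]),int(a[-1])) for a in runs if len(a)>3], [h[r,k].tolist() for k in(300,316,330)])
    M=R.from_rotvec(o['tool_rot']).as_matrix()
    for dz in(.046,.05,.054,.058,.062):
        q=proj(w,[o['tool_pos']+M@np.array([.028,s,dz]) for s in(-.009,.009)]); print(dz,q.round(1).tolist())
E
python3 -c "
from h import *
gripz()"
```

```text
212 [] [[3, 35, 65], [12, 39, 65], [12, 35, 72]]
218 [(298, 334)] [[3, 168, 97], [2, 168, 102], [3, 170, 105]]
224 [(298, 334)] [[3, 169, 98], [3, 172, 104], [3, 162, 104]]
230 [(298, 334)] [[4, 169, 98], [3, 167, 107], [3, 173, 99]]
236 [(295, 339)] [[3, 170, 96], [3, 170, 108], [3, 161, 103]]
242 [(247, 252), (299, 333), (336, 339)] [[3, 161, 100], [2, 172, 107], [4, 173, 100]]
248 [(245, 249), (277, 286), (299, 333)] [[3, 173, 96], [3, 179, 104], [2, 176, 100]]
0.046 [[294.2, 237.6], [338.2, 237.7]]
0.05 [[294.9, 233.4], [337.6, 233.5]]
0.054 [[295.5, 229.5], [337.0, 229.5]]
0.058 [[296.0, 225.7], [336.4, 225.7]]
0.062 [[296.5, 222.1], [335.9, 222.2]]
```

The grip has rolled about 10 mm toward the fingertips: its width of 37 px puts it about 67 mm ahead of the TCP. I'll ease the grip force and slide the pads down over it before going on.

Call:
{"op": "arm_command", "data": {
  "increments": [
    {"slide": [0,0,0],"spin": 0,"gripper": -0.8},
    {"slide": [0,0,0.002],"spin": 0,"gripper": -0.8},
    {"slide": [0,0,0.004],"spin": 0,"gripper": -0.8},
    {"slide": [0,0,0.006],"spin": 0,"gripper": -0.8},
    {"slide": [0,0,0.008],"spin": 0,"gripper": -0.8},
    {"slide": [0,0,0.01],"spin": 0,"gripper": -0.8},
    {"slide": [0,0,0.01],"spin": 0,"gripper": -0.8}
  ],
  "newtons": 20
}}

```text
t: 17.17
tool_pos: [0.5335, -0.2853, 0.2439]
tool_rot: [-2.09, -2.338, 0.008]
contact_force: [-28.9, 11.6, 40.1]
opening: 0.0155
grip_force: 63.0
```

```bash
python3 -c "
from h import *
lev();gripz();crown()"
```

```text
t 17.17 r 0.1276 lever 0.993 along -0.0004 F [-28.9  11.6  40.1] tq [1.91 5.31 0.04] open 0.0155 X,Z -0.0506 0.1171
212 [] [[8, 42, 66], [8, 42, 66], [15, 43, 72]]
218 [(297, 334)] [[3, 167, 98], [3, 162, 107], [3, 168, 103]]
224 [(298, 333)] [[3, 167, 99], [2, 167, 107], [3, 156, 103]]
230 [(297, 333)] [[3, 169, 98], [1, 171, 106], [2, 165, 102]]
236 [(291, 339)] [[2, 162, 99], [2, 169, 107], [3, 161, 103]]
242 [(248, 252), (298, 332)] [[2, 166, 100], [3, 169, 107], [2, 163, 102]]
248 [(245, 250), (274, 286), (298, 333)] [[4, 172, 98], [2, 175, 105], [2, 166, 100]]
0.046 [[294.2, 237.6], [338.2, 237.7]]
0.05 [[294.9, 233.4], [337.6, 233.5]]
0.054 [[295.5, 229.5], [337.0, 229.5]]
0.058 [[296.0, 225.7], [336.4, 225.7]]
0.062 [[296.5, 222.1], [335.9, 222.2]]
blue [246 161  27  36 445] [258.2 175.7]
0.133 pred bbox [246.9 165.5] [276.4 203.9]
0.14 pred bbox [246.7 163.6] [276.3 202.1]
0.148 pred bbox [246.4 161.5] [276.1 200.2]
0.156 pred bbox [246.1 159.4] [275.9 198.1]
red [([225, 122, 23, 35, 503], [233.9, 138.3]), ([248, 139, 10, 12, 50], [252.2, 143.8]), ([225, 155, 8, 8, 10], [228.5, 158.5])]
wrist red [([243, 215, 99, 138, 6575], [303.8, 281.8])]
wrist grip ends pred [[316.1, 339.7], [316.2, 218.8]]
wrist blue [[492, 196, 148, 168, 4339]]
```

Still stuck, with 40 N building up. I'll back off, open slightly so the lever's spring rests it against the rear pad, slide down freely and close again.

Call:
{"op": "arm_command", "data": {
  "increments": [
    {"slide": [0,0,-0.004],"spin": 0,"gripper": -0.8},
    {"slide": [0,0,-0.008],"spin": 0,"gripper": -0.8},
    {"slide": [0,0,-0.008],"spin": 0,"gripper": -0.8},
    {"slide": [0,0,-0.008],"spin": 0,"gripper": -0.5},
    {"slide": [0,0,-0.008],"spin": 0,"gripper": -0.4},
    {"slide": [0,0,-0.008],"spin": 0,"gripper": -0.4},
    {"slide": [0,0,-0.008],"spin": 0,"gripper": -0.4}
  ]
}}

```text
t: 17.9
tool_pos: [0.5348, -0.2852, 0.2428]
tool_rot: [-2.093, -2.34, 0.002]
contact_force: [-6.5, 0.4, 4.5]
opening: 0.0256
grip_force: 3.2
```

```bash
python3 -c "
from h import *
lev();gripz()"
```

```text
t 17.9 r 0.126 lever 0.999 along -0.0005 F [-6.5  0.4  4.5] tq [0.07 1.12 0.01] open 0.0256 X,Z -0.0493 0.116
212 [] [[7, 52, 64], [6, 38, 67], [13, 132, 180]]
218 [(290, 325)] [[3, 169, 107], [3, 172, 107], [13, 131, 202]]
224 [(290, 326)] [[3, 169, 107], [2, 165, 108], [12, 134, 201]]
230 [(290, 325)] [[3, 164, 107], [3, 171, 106], [13, 132, 181]]
236 [(289, 337)] [[2, 167, 107], [3, 166, 109], [3, 161, 106]]
242 [(245, 251), (291, 325)] [[3, 170, 105], [2, 170, 105], [17, 42, 110]]
248 [(243, 247), (290, 339)] [[2, 164, 106], [2, 170, 105], [1, 181, 202]]
0.046 [[294.2, 237.6], [338.2, 237.7]]
0.05 [[294.9, 233.4], [337.6, 233.5]]
0.054 [[295.5, 229.5], [337.0, 229.5]]
0.058 [[296.0, 225.7], [336.4, 225.7]]
0.062 [[296.5, 222.1], [335.9, 222.2]]
```

Lever is resting on the rear pad as planned. Lowering 10 mm and checking.

Call:
{"op": "arm_command", "data": {
  "increments": [
    {"slide": [0,0,0.003],"spin": 0,"gripper": -0.4},
    {"slide": [0,0,0.006],"spin": 0,"gripper": -0.4},
    {"slide": [0,0,0.009],"spin": 0,"gripper": -0.4},
    {"slide": [0,0,0.01],"spin": 0,"gripper": -0.4},
    {"slide": [0,0,0.01],"spin": 0,"gripper": -0.4}
  ]
}}

```text
t: 18.37
tool_pos: [0.5348, -0.2858, 0.233]
tool_rot: [-2.094, -2.341, 0.004]
contact_force: [-7.0, -0.8, 5.0]
opening: 0.0261
grip_force: 3.4
```

```bash
python3 -c "
from h import *
lev();gripz()"
```

```text
t 18.37 r 0.1171 lever 0.966 along -0.001 F [-7.  -0.8  5. ] tq [-0.22  1.14 -0.  ] open 0.0261 X,Z -0.0494 0.1062
212 [] [[5, 44, 64], [11, 39, 72], [7, 33, 69]]
218 [] [[6, 39, 65], [9, 40, 64], [11, 93, 101]]
224 [(288, 298), (315, 326)] [[3, 127, 90], [3, 150, 95], [13, 134, 205]]
230 [(288, 326)] [[3, 164, 109], [2, 181, 104], [13, 134, 204]]
236 [(288, 326)] [[2, 171, 106], [2, 168, 108], [12, 129, 111]]
242 [(247, 326), (335, 338)] [[2, 173, 106], [3, 173, 106], [7, 78, 111]]
248 [(242, 246), (289, 326), (335, 338)] [[2, 170, 108], [2, 176, 106], [7, 82, 109]]
0.046 [[294.2, 237.6], [338.2, 237.7]]
0.05 [[294.9, 233.4], [337.6, 233.5]]
0.054 [[295.5, 229.5], [337.0, 229.5]]
0.058 [[296.0, 225.7], [336.4, 225.7]]
0.062 [[296.5, 222.1], [335.9, 222.2]]
```

Call:
{"op": "arm_command", "data": {
  "increments": [
    {"slide": [0,0.006,-0.0025],"spin": 0,"gripper": -0.4},
    {"slide": [0,0.012,-0.0045],"spin": 0,"gripper": -0.4},
    {"slide": [0,0.018,-0.006],"spin": 0,"gripper": -0.4},
    {"slide": [0,0.024,-0.0075],"spin": 0,"gripper": -0.4},
    {"slide": [0,0.03,-0.0085],"spin": 0,"gripper": -0.4},
    {"slide": [0,0.036,-0.0095],"spin": 0,"gripper": -0.4},
    {"slide": [0,0.043,-0.01],"spin": 0,"gripper": -0.4},
    {"slide": [0,0.05,-0.01],"spin": 0,"gripper": -0.4}
  ]
}}

```text
t: 19.08
tool_pos: [0.5857, -0.2799, 0.2432]
tool_rot: [2.094, 2.341, -0.0]
contact_force: [-4.0, -1.2, 3.9]
opening: 0.0257
grip_force: 2.1
```

```bash
python3 -c "
from h import *
lev();gripz();crown()"
```

```text
t 19.08 r 0.1164 lever 1.417 along -0.0009 F [-4.  -1.2  3.9] tq [-0.1   0.69  0.02] open 0.0257 X,Z 0.0018 0.1164
212 [] [[9, 43, 78], [5, 35, 80], [6, 52, 78]]
218 [] [[9, 53, 67], [10, 38, 80], [6, 54, 76]]
224 [] [[9, 47, 70], [8, 42, 73], [13, 129, 188]]
230 [(287, 326)] [[2, 165, 113], [3, 160, 115], [12, 135, 191]]
236 [(233, 326)] [[3, 177, 111], [2, 168, 111], [13, 134, 192]]
242 [(288, 326)] [[2, 172, 111], [4, 177, 111], [13, 135, 195]]
248 [(231, 276), (288, 326)] [[2, 166, 112], [3, 175, 112], [13, 135, 214]]
0.046 [[294.3, 237.6], [338.2, 237.7]]
0.05 [[294.9, 233.4], [337.6, 233.5]]
0.054 [[295.5, 229.5], [337.0, 229.5]]
0.058 [[296.0, 225.7], [336.4, 225.7]]
0.062 [[296.6, 222.1], [335.9, 222.2]]
blue [246 161  27  36 465] [258.  175.1]
0.133 pred bbox [246.9 165.5] [276.4 203.9]
0.14 pred bbox [246.7 163.6] [276.3 202.1]
0.148 pred bbox [246.4 161.5] [276.1 200.2]
0.156 pred bbox [246.1 159.4] [275.9 198.1]
red [([225, 124, 9, 33, 186], [228.0, 140.9]), ([234, 125, 23, 28, 275], [243.9, 139.7]), ([225, 155, 6, 6, 7], [227.1, 157.3])]
wrist red [([190, 226, 138, 126, 8731], [272.6, 280.3])]
wrist grip ends pred [[315.1, 339.0], [315.1, 218.3]]
wrist blue [[460, 195, 159, 137, 3313]]
```

Call:
{"op": "arm_command", "data": {
  "increments": [
    {"slide": [0,-0.002,0],"spin": 0,"gripper": -0.6},
    {"slide": [0,-0.002,0],"spin": 0,"gripper": -0.8},
    {"slide": [0,-0.002,0],"spin": 0,"gripper": -0.8},
    {"slide": [0,-0.002,0],"spin": 0,"gripper": -0.8},
    {"slide": [0,-0.002,0],"spin": 0,"gripper": -0.8},
    {"slide": [0,-0.002,0],"spin": 0,"gripper": -0.8}
  ],
  "newtons": 40
}}

```text
t: 19.73
tool_pos: [0.5832, -0.2798, 0.242]
tool_rot: [-2.094, -2.342, -0.0]
contact_force: [-2.7, -0.7, 4.9]
opening: 0.0164
grip_force: 39.0
```

```bash
python3 - <<'E'
from h import *
lev();gripz();s,w=crown()
h=cv2.cvtColor(s['frame'],cv2.COLOR_RGB2HSV); m=cv2.inRange(h,(105,100,60),(125,255,255)); m[:,:240]=0;m[:,285:]=0;m[:150]=0;m[210:]=0
ys,xs=np.where(m>0); print([(int(x),int(ys[xs==x].min()),int(ys[xs==x].max())) for x in np.unique(xs)])
for z in(.145,.150,.153,.156,.160):
  print(z,proj(s,[[*lift(a-.002,.046),zz] for a,zz in((-.018,z),(.018,z),(-.018,z-.059),(.018,z-.059))]).round(1).tolist())
# bar top & lever pixel heights
t=grab('top'); ht=cv2.cvtColor(t['frame'],cv2.COLOR_RGB2HSV); m=cv2.inRange(ht,(105,100,60),(125,255,255)); N,l,st,c=cv2.connectedComponentsWithStats(m)
print([(st[i].tolist(),c[i].round(1).tolist()) for i in range(1,N) if st[i,4]>40]); print(proj(t,[[*lift(-.002,.001),z] for z in(.133,.156)]))
E
```

```text
t 19.73 r 0.1152 lever 1.395 along -0.0005 F [-2.7 -0.7  4.9] tq [-0.01  0.56 -0.  ] open 0.0164 X,Z -0.0007 0.1152
212 [] [[3, 31, 73], [3, 29, 78], [8, 40, 77]]
218 [] [[8, 46, 67], [12, 34, 76], [8, 36, 79]]
224 [] [[10, 43, 71], [8, 44, 70], [10, 38, 80]]
230 [(296, 336)] [[3, 169, 104], [3, 158, 103], [2, 168, 120]]
236 [(251, 292), (296, 336)] [[2, 163, 105], [3, 165, 113], [3, 164, 112]]
242 [(290, 293), (297, 335)] [[2, 170, 105], [2, 170, 111], [2, 176, 106]]
248 [(235, 285), (297, 335)] [[1, 173, 103], [2, 172, 110], [3, 170, 108]]
0.046 [[294.3, 237.6], [338.2, 237.7]]
0.05 [[294.9, 233.4], [337.6, 233.5]]
0.054 [[295.5, 229.5], [337.0, 229.5]]
0.058 [[296.0, 225.7], [336.4, 225.7]]
0.062 [[296.6, 222.1], [335.9, 222.2]]
blue [246 161  27  36 466] [258.  175.1]
0.133 pred bbox [246.9 165.5] [276.4 203.9]
0.14 pred bbox [246.7 163.6] [276.3 202.1]
0.148 pred bbox [246.4 161.5] [276.1 200.2]
0.156 pred bbox [246.1 159.4] [275.9 198.1]
red [([225, 124, 9, 33, 166], [228.2, 141.5]), ([234, 125, 24, 28, 278], [243.8, 139.6]), ([225, 155, 6, 6, 7], [227.1, 157.3])]
wrist red [([
[... 608 characters left out ...]
(271, 175, 179), (272, 177, 178)]
0.145 [[274.8, 180.2], [263.5, 185.7], [276.2, 195.4], [265.2, 200.9]]
0.15 [[274.7, 178.8], [263.4, 184.4], [276.1, 194.1], [265.1, 199.6]]
0.153 [[274.6, 178.0], [263.3, 183.6], [276.0, 193.4], [265.0, 198.9]]
0.156 [[274.6, 177.2], [263.2, 182.8], [275.9, 192.6], [264.9, 198.1]]
0.16 [[274.5, 176.2], [263.1, 181.7], [275.8, 191.6], [264.8, 197.1]]
[([404, 97, 21, 9, 72], [412.7, 102.9]), ([436, 100, 34, 6, 115], [453.7, 103.1]), ([341, 157, 33, 16, 419], [357.3, 164.5]), ([279, 229, 29, 26, 342], [292.9, 241.5]), ([338, 232, 13, 18, 134], [343.4, 239.2]), ([227, 256, 22, 32, 378], [237.4, 271.1])]
[[355.31170111 166.04141878]
 [355.80828441 164.31613382]]
```

Lever reads 1.395 rad. The crown is at about 0.156 m, which is the full 23 mm rise, the former is still astride, and the grip holds firm at 39 N. Handing in.

Call:
{"op": "arm_command", "data": {
  "increments": [
    {"slide": [0,0,0],"spin": 0,"gripper": -0.8},
    {"slide": [0,0,0],"spin": 0,"gripper": -0.8},
    {"slide": [0,0,0],"spin": 0,"gripper": -0.8},
    {"slide": [0,0,0],"spin": 0,"gripper": -0.8}
  ]
}}

```text
t: 20.27
tool_pos: [0.5833, -0.2798, 0.242]
tool_rot: [2.094, 2.342, 0.0]
contact_force: [-3.0, -1.1, 4.7]
opening: 0.0168
grip_force: 39.1
```

```bash
python3 -c "
from h import *
lev(); print(order.finish_job())"
```

```text
t 20.27 r 0.1152 lever 1.396 along -0.0005 F [-3.  -1.1  4.7] tq [-0.01  0.53  0.01] open 0.0168 X,Z -0.0005 0.1152
the job is handed in; nothing more can be done
None
```

The job is handed in at about 20 s: by measurement the former hangs centred astride the bar and the gripper holds the lever upright at about 1.40 rad with the bar at its full rise of about 23 mm, though I had to loosen and re-grip the lever once partway up, and the wrist force briefly read about 50 N while I tried to slide the pads down the grip.

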